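# Set the medicine cooler's thermostat and shut its lid

## Task

Set the medicine cooler to store vials: roll the knurled thermostat wheel on its deck with a fingertip until it clicks into the setting with the white bar, the bar standing at the index marks, and push the lid, which was left ajar, fully shut. Only roll and push: pick nothing up, do not lift the lid any higher, and leave the things standing about where they are.

Things in the scene. Friction and masses are not known exactly. Their poses are not given: they have to be found in the camera images.
- cooler: Portable medicine cooler: white chest 250 mm deep (x), 460 mm wide (y), fixed to the table; origin at the middle of its underside. x runs from its front to its back, y to its left, z up; its front faces the robot within 15 degrees. Left: cold box with a grey lid. Right, the last 140 mm: machine end with a flat grey deck 230 mm above the table, in which the thermostat wheel stands.
- dial_top (a point): Topmost point (crown) of the thermostat wheel's rim, at mid-width, 14 mm above the deck. Fixed to the cooler, does not turn; axes as the cooler's. Black wheel on edge in a slot: level axle along y, 34 mm below this point; rim radius 34 mm, 22 mm wide, ridges 1.8 mm high every 11.25 degrees. A cheek 8 mm high, 66 mm long (x), 6 mm thick stands close to each flat side, so only the crown can be touched.
- white_bar (a point): Middle of the white bar, 8 mm wide, that runs right across the wheel's knurled rim; it turns with the wheel. It marks the wanted click: there it lies at the crown, between the white index marks on the two cheeks. The other four clicks carry only a small white dot. At the start the bar lies behind the crown, 17 to 51 degrees round the rim on the +x side.
- thermostat (a joint): Turn of the wheel, rad; grows as the crown is drawn towards the cooler's front (-x), 34 mm of rim travel per rad. Clicks every 22.5 degrees: 0, 0.393, 0.785, 1.178 (white bar) and 1.571; end stops just beyond. Starts 0.30 to 0.88, in or near a click. Turning it out of a click takes 1.5 N at the rim: press down 6 to 12 N for grip. Past half-way it drops into the next click by itself.
- lid_front (a point): Point on the lid's flat top, half-way along and 27 mm behind its front edge (a finger lip 90 mm wide stands out 18 mm farther in front). Moves and tilts with the lid; shut, it is 244 mm above the table, level with the wheel's crown. Lid 22 mm thick, 246 mm deep (x), 312 mm wide (y); its hinge runs along the back edge, 215 mm behind this point and 22 mm lower.
- lid (a joint): Lid angle, rad: 0 shut, grows as it opens. It starts ajar, 0.16 to 0.30. The hinge is stiff: the lid stays where it is left, and a downward push of under 8 N near the front edge moves it.
- tape_roll_mid (a point): Bystander: roll of paper medical tape, 52 mm across, 18 mm high, lying flat on the cooler's deck behind the wheel; the point is at its middle, half-way up.
- vial_mid (a point): Bystander: amber glass vial, 24 mm across, 42 mm tall, standing on the deck's front right corner; the point is at its middle, half-way up.
- calculator_mid (a point): Bystander: pocket calculator, 160 x 80 x 14 mm, flat on the table to the right; the point is at its middle, half-way up.
- shears_mid (a point): Bystander: dressing shears, 190 x 80 x 12 mm, flat on the table to the right; the point is at its middle, half-way up.
- syringe_mid (a point): Bystander: empty syringe, 140 mm long, 24 mm high, lying on the table in front of the cooler; the point is at its middle, half-way up.
- basin_mid (a point): Bystander: blue plastic basin, 190 mm across, 80 mm high, on the table to the left; the point is at its middle, half-way up.
- pump_bottle_mid (a point): Bystander: white pump bottle, 72 mm across, 200 mm tall, on the table to the left of the cooler; the point is at its middle, half-way up.

How it is judged:
At the end, for the whole second after the job is handed in: The thermostat wheel rests in the white bar's click (joint within 0.09 rad of 1.178), the lid is shut (within 0.025 rad), and no bystander is more than 30 mm from where it stood (value of joint thermostat between 1.088 and 1.268 rad and velocity of joint thermostat between -0.1 and 0.1 rad/s and value of joint lid below 0.025 rad and distance of each of tape_roll_mid, vial_mid, calculator_mid, shears_mid, syringe_mid, basin_mid, pump_bottle_mid from where it was at the start of the episode below 0.03 m); the robot touches nothing.
It fails at once if a bystander is picked up, carried or pushed more than 30 mm (distance of any of tape_roll_mid, vial_mid, calculator_mid, shears_mid, syringe_mid, basin_mid, pump_bottle_mid from where it was at the start of the episode above 0.03 m).
It fails at once if the lid is lifted open (beyond 0.36 rad) (value of joint lid above 0.36 rad).
It also fails if it takes over 64 s, if anything falls off the work surface, if the arm or the gripper's body presses on something with over 40 N, if the wrist force passes 120 N, or if a joint passes its speed limit or range.

## Robot

A 6-joint arm with a two-finger parallel gripper is mounted at the origin on the work surface. World frame = base frame: x ahead of the robot, y to its left, z up, the work surface at z = 0. Lengths are in m, angles in rad, forces in N, time in s.
With the tool pointing down it reaches from about 0.25 to 0.775 m from the base axis. Payload 4 kg.
Tool frame: the origin (TCP) lies at the very end of the fingers, on their centre line; the grasp point (between the pads) lies 19 mm behind it; z points along the fingers, y is the direction in which the jaws open and shut (so a half turn about z gives the same grasp; the last joint's range is limited). The gripper opens to 94 mm and grips with 3 to 60 N. Pads are 16 mm wide; open, the fingers measure 119 mm over their backs; the gripper's body (75 mm by 177 mm) begins 78 mm behind the grasp point.
Start: joints at [-1.337, 0.087, 1.371, -0, 1.684, -0.103], TCP at [0.182, -0.519, 0.206] pointing down, gripper open.
Joint ranges: [-3.1, 3.1], [-0.76, 2.03], [0.27, 2.55], [-1.08, 4.22], [0.17, 2.65], [-2.57, 2.57]. Speed limits (rad/s): [2.79, 2.79, 3.14, 3.14, 3.14, 3.14].

## Interface

Orientations are given as [roll, pitch, yaw] about the fixed x, y, z axes, in that order (R = Rz(yaw) Ry(pitch) Rx(roll)).
In Python, from bench import robot, snapshot, models gives the robot as it stands.
- The arm moves only by the tool arm_command, never from a script. Its argument "commands" is text: rows parted by semicolons, each of 7 numbers parted by spaces: the shift along the tool's x, y, z in mm, then the turn, a rotation vector about the tool's x, y, z in degrees, then the opening, from 0 (shut) to 1 (fully open). In form: tx ty tz rx ry rz hand; .... A call has 1 to 12 rows; each row shifts and turns the pose as measured when the row begins, along the tool's axes as they then stand; what a row does not reach is not made up. A row lasts 1/8 s, in which the tool goes at most 62.5 mm and 10.7 degrees, less where a joint would pass 70% of its speed; a pose out of reach is approached as far as the arm can. A call is refused whole if a number of a shift passes 62.5 or a number of a turn 10.7, either way. A call with a gripper value outside its range is refused whole. The fingers move at their own pace and stop on an object; the grip force is fixed at half the most. Time passes only in rows, so rows that do not move let the fingers close. It gives the time, the measured TCP pose, the force and the opening at its end, in the units of the state.
- robot.get_obs(): the state, without advancing time (a new reading comes with each control period).
- snapshot(name): name is "scene" or "top"; returns a dict with "img" (420x560x3 uint8, blue, green, red), "camera_matrix" (3x3 intrinsics, pixels), "origin" and "rotation" of the camera in the world. Camera axes: x right, y down, z forward; pixel columns grow to the right and rows downward; lengths in m; the calibration is good to about 2 mm. A picture is of the moment at which its call begins. There is no depth.
- robot.close_job(): hands the job in, once; it reports no verdict.
Trained networks look in a picture, given as the dict that the camera call returned (one of the last four; its "shot" number tells which), for a name from the list of things; names that differ only in an ending like _2 or _b are one class to them, and where a whole thing is asked for, a point or a joint stands for the part that bears it (a point fixed in the world has none). Each returns a list of dicts, best first, with "conf" (0 to 1); they miss things now and then, are a little off and sometimes report something else, mostly with a low value. They report only what shows in the picture. A call takes as long as a camera call.
- models.spot_in(query, picture): "bbox" ([left, top, width, height] as shares, 0 to 1, of the picture: columns of its width, rows of its height, round what is visible of it).
- models.tip_of(query, picture): "centre" ([column, row] as shares, 0 to 1, of the picture: columns of its width, rows of its height: a listed point, or the origin of a listed thing).
The state is a dict: "time": time; "joint_positions": joint angles; "qvel": joint speeds; "joint_torque": joint torques, N m; "tool_pos": TCP position; "ee_rot": TCP orientation; "wrist_force": force on the tool from outside, world axes, zero at the start; "wrist_torque": the same for the moment, N m; "width": finger opening in m.
Only numpy, scipy, OpenCV 4.12 (cv2) and the standard library are available. Lean on these libraries where they do the work, as an engineer would, in place of code of your own. Each camera call takes 0.05 s, during which the arm holds its last target. There are 200 camera calls.

## Working session

There is one attempt and no reset: what is moved stays moved. The work goes in short steps, Python scripts to look and compute and a tool call to move; the robot and the scene stay as the last step left them, time stands still between calls to the robot, and variables do not carry over. Pictures are saved under pics/ and viewed, about 8 in all and at most 12, crops included, and the job is handed in when it is done.

Besides the shell and the picture viewer there is one more tool, called after ">>>" as name(argument=value, ...), one argument or row to a line, values as JSON. arm_command: Moves the arm, as the interface text tells. Its arguments: {"type":"object","properties":{"commands":{"type":"string"}},"required":["commands"]}

```bash
mkdir -p pics
cat > h.py <<'E'
import numpy as np, cv2
from bench import robot, snapshot, models
def ray(s,c):
    px=np.array([c[0]*560,c[1]*420,1]); d=np.array(s["rotation"])@np.linalg.inv(s["camera_matrix"])@px
    return np.array(s["origin"]),d/np.linalg.norm(d)
def atz(s,c,z):
    o,d=ray(s,c); return o+d*(z-o[2])/d[2]
def tri(r):
    A=0;b=0
    for o,d in r:
        P=np.eye(3)-np.outer(d,d);A=A+P;b=b+P@o
    x=np.linalg.solve(A,b);return x,[np.linalg.norm((np.eye(3)-np.outer(d,d))@(x-o)) for o,d in r]
def proj(s,p):
    v=np.array(s["camera_matrix"])@np.array(s["rotation"]).T@(np.array(p)-s["origin"]);return v[:2]/v[2]
E
python3 - <<'E'
from h import *
np.set_printoptions(precision=4,suppress=True)
S={n:snapshot(n) for n in("scene","top")}
for n,s in S.items():
    cv2.imwrite(f"pics/{n}0.png",s["img"]); print(n,s["origin"])
for q in "cooler dial_top white_bar lid_front tape_roll_mid vial_mid pump_bottle_mid".split():
    R=[]
    for n,s in S.items():
        t=models.tip_of(q,s)
        for k in t[:2]: print(q,n,np.array(k["centre"])*[560,420],round(k["conf"],2))
        if t:R.append(ray(s,t[0]["centre"]))
    if len(R)==2: print("  ",*tri(R))
print(robot.get_obs())
E
```

```text
scene [ 0.9349 -0.3516  0.9822]
top [0.4586 0.0152 1.2917]
cooler top [324.296 243.6  ] 0.21
dial_top scene [247.8  218.61] 0.74
dial_top top [313.712 206.682] 0.97
   [ 0.6968 -0.1682  1.1369] [np.float64(0.35257305248609405), np.float64(0.35257305248609416)]
white_bar scene [249.704 229.404] 0.56
white_bar top [318.416 200.802] 0.49
   [ 0.6968 -0.1682  1.1369] [np.float64(0.35257305248609405), np.float64(0.35257305248609416)]
lid_front scene [306.824 136.92 ] 0.59
lid_front top [225.288 216.006] 0.69
   [ 0.6968 -0.1682  1.1369] [np.float64(0.35257305248609405), np.float64(0.35257305248609416)]
tape_roll_mid scene [276.024 239.4  ] 0.74
tape_roll_mid scene [119.28  312.018] 0.42
tape_roll_mid top [314.608 176.988] 0.63
   [ 0.6968 -0.1682  1.1369] [np.float64(0.35257305248609405), np.float64(0.35257305248609416)]
vial_mid scene [250.88  232.302] 0.62
vial_mid scene [204.792 196.896] 0.55
vial_mid top [322.672 245.91 ] 0.56
vial_mid top [410.984 260.82 ] 0.27
   [ 0.6968 -0.1682  1.1369] [np.float64(0.35257305248609405), np.float64(0.35257305248609416)]
pump_bottle_mid scene [377.216 140.91 ] 0.91
pump_bottle_mid scene [116.424 312.396] 0.44
pump_bottle_mid top [141.12  202.818] 0.97
   [ 0.6968 -0.1682  1.1369] [np.float64(0.35257305248609405), np.float64(0.35257305248609416)]
{'time': 0.8, 'joint_positions': array([-1.3371,  0.0872,  1.3707,  0.    ,  1.6836, -0.1031]), 'qvel': array([-0.0003, -0.001 ,  0.001 , -0.0006, -0.0001, -0.0002]), 'joint_torque': array([  0.0002, -33.9995, -30.2581,   0.0718,   0.0233,  -0.    ]), 'tool_pos': array([ 0.1818, -0.5191,  0.2055]), 'ee_rot': array([ 3.1415, -0.    ,  0.3368]), 'wrist_force': array([-0.0016, -0.0107,  0.527 ]), 'wrist_torque': array([ 0.0215, -0.0122, -0.025 ]), 'width': 0.09394396034750213}
```

```bash
python3 - <<'E'
from h import *
for n in("scene","top"):
    s=snapshot(n);print(s["rotation"],s["camera_matrix"])
E
python3 -c "
import cv2,numpy as np
a=cv2.imread('pics/scene0.png');b=cv2.imread('pics/top0.png')
cv2.imwrite('pics/crop0.png',cv2.resize(b[150:290,100:380],None,fx=2.8,fy=2.8,interpolation=cv2.INTER_CUBIC))"
```

```text
[-2.58169604e+00  2.25149504e-03  7.54789318e-01] [[380.45602138   0.         279.2882596 ]
 [  0.         380.45602138 208.4788228 ]
 [  0.           0.           1.        ]]
[-3.04844881e+00  1.66055513e-05 -1.55332926e+00] [[381.44156943   0.         279.06388533]
 [  0.         381.44156943 215.72168462]
 [  0.           0.           1.        ]]
```

View pics/scene0.png

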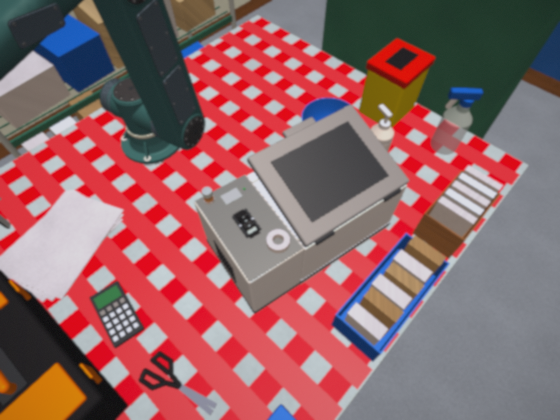

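View pics/crop0.png

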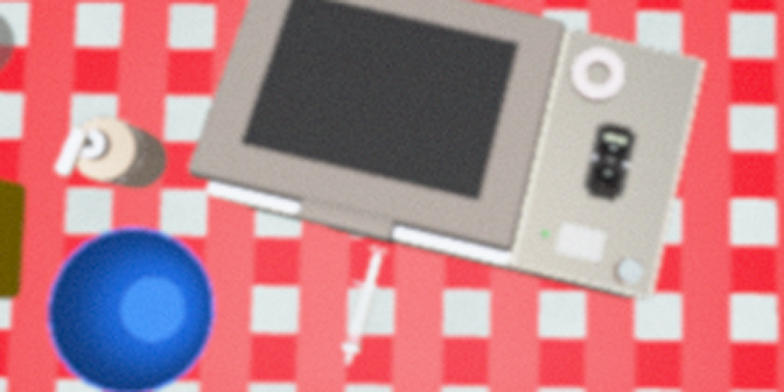

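```bash
sed -i 's/^from bench/from scipy.spatial.transform import Rotation as Ro\nfrom bench/; s/np.array(s\["rotation"\])/Ro.from_euler("xyz",s["rotation"]).as_matrix()/' h.py
python3 - <<'E'
from h import *
np.set_printoptions(precision=4,suppress=True)
S={n:snapshot(n) for n in("scene","top")}
P={}
for q,z in dict(dial_top=.244,white_bar=.239,lid_front=None,tape_roll_mid=.239,vial_mid=.251).items():
    R=[]
    for n,s in S.items():
        t=models.tip_of(q,s)
        if q=="vial_mid" and n=="scene": t=[dict(centre=[208/560,194/420],conf=0)]
        if not t: continue
        R.append(ray(s,t[0]["centre"]))
        if z: print(q,n,round(t[0]["conf"],2),atz(s,t[0]["centre"],z))
    if len(R)==2: print("  tri",*tri(R))
# cooler yaw from top image deck corners (crop px): back-right(703,60), front-right(645,297)
s=S["top"]
c=[atz(s,((x/2.8+100)/560,(y/2.8+150)/420),.23) for x,y in((703,60),(645,297),(512,262),(562,30))]
print(np.array(c)); d=c[0]-c[1]; print("yaw",np.arctan2(d[1],d[0]),np.linalg.norm(d)); d=c[2]-c[1];print(np.arctan2(-d[0],d[1]),np.linalg.norm(d))
for n in S:
  u,v=proj(S[n],atz(S["top"],models.tip_of("dial_top",S["top"])[0]["centre"],.244)); u,v=int(u),int(v)
  cv2.imwrite(f"pics/d_{n}.png",cv2.resize(S[n]["img"][v-30:v+30,u-30:u+30],(390,390),interpolation=cv2.INTER_CUBIC)); print(n,u,v)
cv2.imwrite("pics/d0.png",np.hstack([cv2.imread(f"pics/d_{n}.png") for n in S]))
E
```

```text
dial_top scene 0.71 [ 0.5805 -0.0874  0.244 ]
dial_top top 0.66 [ 0.5838 -0.0845  0.244 ]
  tri [ 0.5824 -0.0861  0.2452] [np.float64(0.002158489336267715), np.float64(0.0021584893362676365)]
white_bar scene 0.47 [ 0.6113 -0.0985  0.239 ]
white_bar top 0.61 [ 0.6005 -0.0887  0.239 ]
  tri [ 0.6029 -0.0912  0.2187] [np.float64(0.000587563569092869), np.float64(0.0005875635690928364)]
  tri [0.5486 0.1533 0.2998] [np.float64(0.0032454326379365447), np.float64(0.003245432637936486)]
tape_roll_mid scene 0.76 [ 0.675 -0.075  0.239]
tape_roll_mid top 0.75 [ 0.6729 -0.0809  0.239 ]
  tri [ 0.6742 -0.0784  0.242 ] [np.float64(0.0028972927046907707), np.float64(0.0028972927046907325)]
vial_mid scene 0 [ 0.4716 -0.1033  0.251 ]
vial_mid top 0.55 [ 0.4783 -0.1072  0.251 ]
  tri [ 0.4779 -0.1064  0.2606] [np.float64(0.00030654772177810306), np.float64(0.00030654772177814366)]
[[ 0.6871 -0.1843  0.23  ]
 [ 0.4481 -0.127   0.23  ]
 [ 0.4803  0.005   0.23  ]
 [ 0.7154 -0.0417  0.23  ]]
yaw -0.2355697549395642 0.2457297669158527
-0.2393135732561066 0.13591152998812925
scene 247 218
top 315 206
```

View pics/d0.png

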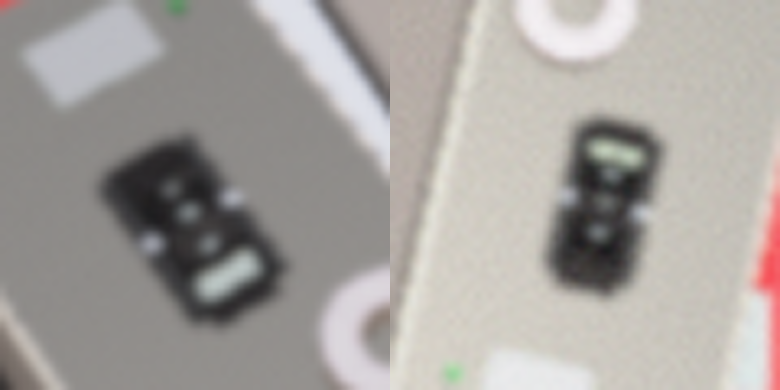

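>>> arm_command(
  commands="0 0 -50 0 0 8.2 0; 0 0 -50 0 0 8.2 0; 0 0 -50 0 0 8.2 0; 0 0 -50 0 0 8.2 0; 0 0 0 0 0 0 0",
)

```text
time: 2.22
tool_pos: [0.1815, -0.5181, 0.4085]
ee_rot: [-3.137, 0.003, -0.254]
wrist_force: [-0.5, -0.8, -0.5]
width: 0.0475
```

```bash
cat >> h.py <<'E'
def shift(target):
    o=robot.get_obs(); R=Ro.from_euler("xyz",o["ee_rot"])
    return R.inv().apply(np.array(target)-o["tool_pos"])*1000
E
python3 - <<'E'
from h import *
np.set_printoptions(precision=4,suppress=True)
T=snapshot("top");Sc=snapshot("scene")
yaw=-.237;C=Ro.from_euler("z",yaw)
px=lambda u,v:(u/560,v/420)
D=tri([ray(T,px(318.1,207.5)),ray(Sc,px(246.5,221.8))]);print("marks",D,atz(T,px(318.1,207.5),.240),atz(Sc,px(246.5,221.8),.240))
d=.5*(atz(T,px(318.1,207.5),.240)+atz(Sc,px(246.5,221.8),.240));d[2]=.244
from scipy.optimize import minimize_scalar
for s,uv in((T,(319.8,199.4)),(Sc,(252.4,230.3))):
    for a in np.radians([17,25,30,35,40,45,51]):
        print(round(np.degrees(a)),proj(s,d+C.apply([.034*np.sin(a),0,-.034*(1-np.cos(a))]))-proj(s,d)- (np.array(uv)-(np.array((318.1,207.5)) if s is T else np.array((246.5,221.8)))))
o=robot.get_obs();print(o["time"],o["tool_pos"],o["ee_rot"],o["width"])
print(d,shift([.549,.153,.38]))
E
```

```text
marks (array([ 0.5829, -0.0902,  0.2366]), [np.float64(0.0014197340446085325), np.float64(0.0014197340446083213)]) [ 0.5817 -0.091   0.24  ] [ 0.5854 -0.0903  0.24  ]
17 [-0.8847  4.7134]
25 [-0.5619  3.258 ]
30 [-0.3844  2.4131]
35 [-0.2271  1.626 ]
40 [-0.0914  0.903 ]
45 [0.0219 0.2495]
51 [ 0.1272 -0.4362]
17 [-3.5927 -4.9546]
25 [-2.5269 -3.1379]
30 [-1.8821 -1.9786]
35 [-1.2603 -0.8129]
40 [-0.6667  0.3495]
45 [-0.1064  1.4987]
51 [0.5157 2.8467]
2.325 [ 0.1814 -0.5174  0.4033] [-3.1289  0.0067 -0.2533] 0.03939761393627796
[ 0.5835 -0.0906  0.244 ] [ 188.065  -740.8442   31.4804]
```

>>> arm_command(
  commands="15.5 -61 0 0 0 0 0; 15.5 -61 0 0 0 0 0; 15.5 -61 0 0 0 0 0; 15.5 -61 0 0 0 0 0; 15.5 -61 0 0 0 0 0; 15.5 -61 0 0 0 0 0; 15.5 -61 0 0 0 0 0; 15.5 -61 0 0 0 0 0; 15.5 -61 0 0 0 0 0; 15.5 -61 0 0 0 0 0; 15.5 -61 0 0 0 0 0; 0 0 0 0 0 0 0",
)

```text
time: 3.82
tool_pos: [0.5077, 0.0916, 0.3812]
ee_rot: [-3.108, 0.059, -0.247]
wrist_force: [-0.1, -0.8, 0.2]
width: 0.0005
```

Run:
```python
from h import *
o=robot.get_obs();print(o["time"],o["tool_pos"],o["ee_rot"],o["width"],o["wrist_force"])
print(shift([.549,.153,.33]))
```

```text
3.825 [0.50771352 0.09164261 0.38124311] [-3.10808819  0.05936614 -0.24682394] 0.0005217974893293033 [-0.12894494 -0.76209821  0.2315865 ]
[ 28.04026029 -67.88237735  51.97004096]
```

>>> arm_command(
  commands="14 -34 20 -1.9 3.4 0 0; 14 -34 20 0 0 0 0; 0 0 0 0 0 0 0",
)

```text
time: 4.2
tool_pos: [0.5495, 0.1498, 0.3343]
ee_rot: [3.134, 0.008, -0.249]
wrist_force: [0.0, -0.3, -0.0]
width: 0.0003
```

```bash
cat >> h.py <<'E'
def st(t=None,yaw=-.237):
    np.set_printoptions(precision=4,suppress=True)
    o=robot.get_obs();R=Ro.from_euler("xyz",o["ee_rot"])
    print(round(o["time"],2),o["tool_pos"],o["ee_rot"],"F",o["wrist_force"])
    print("turn",(R.inv()*Ro.from_euler("xyz",[np.pi,0,yaw])).as_rotvec(degrees=True))
    if t is not None: print("shift",shift(t))
E
python3 - <<'E'
from h import *
st([.549,.153,.31])
E
```

```text
4.2 [0.5495 0.1498 0.3343] [ 3.1342  0.0078 -0.2492] F [ 0.0107 -0.3479 -0.0461]
turn [ 0.4192  0.4468 -0.6957]
shift [-1.0968 -3.1238 24.2783]
```

>>> arm_command(
  commands="0 0 12 0 0 0 0; 0 0 12 0 0 0 0; 0 0 12 0 0 0 0; 0 0 10 0 0 0 0; 0 0 10 0 0 0 0; 0 0 10 0 0 0 0",
)

```text
time: 4.95
tool_pos: [0.5472, 0.1452, 0.2682]
ee_rot: [3.136, 0.004, -0.254]
wrist_force: [-0.9, 0.4, 3.6]
width: 0.0003
```

Lid moving. Continue in smaller steps to 0.244.

>>> arm_command(
  commands="0 0 9 0 0 0 0; 0 0 8 0 0 0 0; 0 0 7 0 0 0 0; 0 0 6 0 0 0 0",
)

```text
time: 5.45
tool_pos: [0.5467, 0.1453, 0.244]
ee_rot: [3.138, -0.002, -0.253]
wrist_force: [-9.9, -1.0, 31.4]
width: 0.0008
```

>>> arm_command(
  commands="0 0 1 0 0 0 0; 0 0 -25 0 0 0 0; 0 0 -40 0 0 0 0; 0 0 -10 0 0 0 0; 0 0 0 0 0 0 0",
)

```text
time: 6.08
tool_pos: [0.548, 0.1449, 0.3157]
ee_rot: [3.136, -0.002, -0.254]
wrist_force: [0.0, -0.3, -0.4]
width: 0.0007
```

Run:
```python
from h import *
d=np.array([.5835,-.0906,.244]);C=Ro.from_euler("z",-.237)
st(d+C.apply([.006,0,.03]))
S={n:snapshot(n) for n in("scene","top")}
L=[]
for n,s in S.items():
    t=models.tip_of("lid_front",s); print(n,t[:1]); 
    if t:L.append(ray(s,t[0]["centre"]))
if len(L)==2: print(tri(L))
cv2.imwrite("pics/lid1.png",np.vstack([cv2.resize(S["scene"]["img"][90:310,180:440],(650,550))]))
```

```text
6.08 [0.548  0.1449 0.3157] [ 3.136  -0.002  -0.2542] F [ 0.0067 -0.334  -0.3559]
turn [ 0.324 -0.112 -0.983]
shift [ 99.5334 218.6688  43.1221]
scene [{'centre': [0.5443, 0.3521], 'conf': 0.9}]
top [{'centre': [0.4029, 0.5348], 'conf': 0.78}]
(array([0.5318, 0.1671, 0.2325]), [np.float64(0.002502406329347739), np.float64(0.0025024063293476646)])
```

View pics/lid1.png

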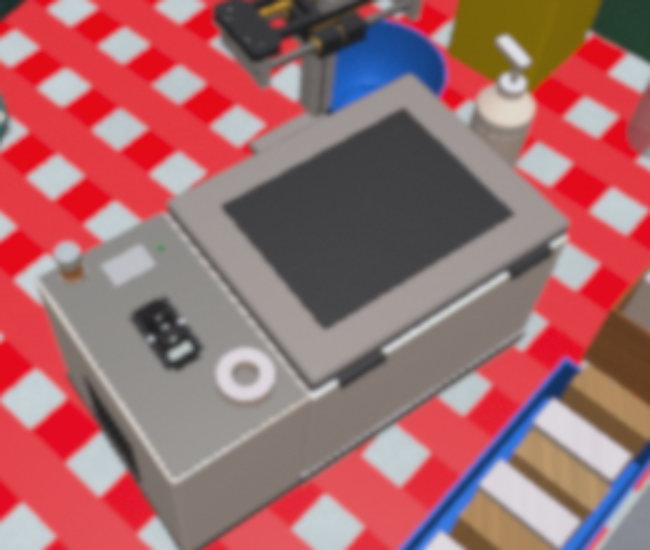

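>>> arm_command(
  commands="25 54.5 0 0 0 0 0; 25 54.5 0 0 0 0 0; 25 54.5 0 0 0 0 0; 25 54.5 0 0.3 0 -0.9 0; 0 0 0 0 0 0 0",
)

```text
time: 6.9
tool_pos: [0.5896, -0.0962, 0.3078]
ee_rot: [3.14, 0.011, -0.233]
wrist_force: [0.3, 0.6, 0.1]
width: 0.0004
```

Run:
```python
from h import *
d=np.array([.5835,-.0906,.244]);C=Ro.from_euler("z",-.237)
st(d+C.apply([.007,0,.01]))
```

```text
6.9 [ 0.5896 -0.0962  0.3078] [ 3.1399  0.0115 -0.2332] F [0.2547 0.5845 0.0603]
turn [0.0997 0.6563 0.2196]
shift [ 0.4229 -4.1357 53.8392]
```

>>> arm_command(
  commands="0 -4 25 0 0.6 0 0; 0 0 20 0 0 0 0; 0 0 7 0 0 0 0; 0 0 0 0 0 0 0",
)

```text
time: 7.4
tool_pos: [0.5892, -0.0897, 0.2521]
ee_rot: [-3.141, 0.005, -0.232]
wrist_force: [0.0, -0.2, 1.3]
width: 0.0005
```

Run:
```python
from h import *
d=np.array([.5835,-.0906,.244]);C=Ro.from_euler("z",-.237)
st(d+C.apply([.007,0,.004]))
```

```text
7.4 [ 0.5892 -0.0897  0.2521] [-3.1414  0.0048 -0.2321] F [ 0.0347 -0.2063  1.2674]
turn [-0.01    0.2733  0.2812]
shift [1.6533 2.236  4.0449]
```

>>> arm_command(
  commands="1.5 2 3 0 0 0 0; 0 0 2 0 0 0 0; 0 0 1.5 0 0 0 0",
)

```text
time: 7.78
tool_pos: [0.5912, -0.0915, 0.2475]
ee_rot: [-3.141, 0.001, -0.231]
wrist_force: [-0.3, 0.7, 0.6]
width: 0.0004
```

>>> arm_command(
  commands="0 0 2 0 0 0 0; 0 0 2 0 0 0 0",
)

```text
time: 8.02
tool_pos: [0.5914, -0.0916, 0.2439]
ee_rot: [-3.141, -0.0, -0.231]
wrist_force: [0.2, 0.1, 2.2]
width: 0.0001
```

>>> arm_command(
  commands="0 0 1.5 0 0 0 0",
)

```text
time: 8.15
tool_pos: [0.5917, -0.0917, 0.2436]
ee_rot: [-3.141, -0.002, -0.231]
wrist_force: [-0.7, 0.4, 6.1]
width: 0.0008
```

>>> arm_command(
  commands="-3 0 2.2 0 0 0 0; -3 0 2.2 0 0 0 0",
)

```text
time: 8.4
tool_pos: [0.5888, -0.091, 0.2439]
ee_rot: [-3.141, -0.015, -0.231]
wrist_force: [0.8, -0.0, 6.3]
width: 0.0002
```

>>> arm_command(
  commands="-5 0 2.5 0 -0.5 0 0; -5 0 2.5 0 -0.5 0 0",
)

```text
time: 8.65
tool_pos: [0.5811, -0.0893, 0.244]
ee_rot: [-3.141, -0.008, -0.231]
wrist_force: [-1.2, 0.3, 7.3]
width: 0.0003
```

Run:
```python
from h import *
d=np.array([.5835,-.0906,.244])
st(d)
print(shift(d))
```

```text
8.65 [ 0.5811 -0.0893  0.244 ] [-3.1414 -0.0078 -0.2313] F [-1.1951  0.3283  7.3429]
turn [-0.0105 -0.4486  0.3273]
shift [2.6148 0.7103 0.0269]
[2.6148 0.7103 0.0269]
```

>>> arm_command(
  commands="-4.5 0 2.5 0 -0.5 0 0; -1 0 -6 0 0 0 0; 0 0 -40 0 0 0 0; -20 55 -30 0 0 0 0; -20 55 -10 0 0 0 0; 0 30 0 0 0 0 0; 0 0 0 0 0 0 0",
)

```text
time: 9.52
tool_pos: [0.5047, -0.2162, 0.3303]
ee_rot: [3.14, -0.001, -0.229]
wrist_force: [0.0, -0.1, -0.3]
width: 0.0001
```

```bash
cat > look.py <<'E'
from h import *
import sys
d=np.array([.5835,-.0906,.244]);C=Ro.from_euler("z",-.237)
st(d+C.apply([.008,0,.012]))
S={n:snapshot(n) for n in("scene","top")}
I=[]
for n in S:
  u,v=[int(round(x)) for x in proj(S[n],d)]
  I.append(cv2.resize(S[n]["img"][v-25:v+25,u-25:u+25],(390,390),interpolation=cv2.INTER_CUBIC))
  for a in (0,22.5,45): print(n,a,(proj(S[n],d+C.apply([.034*np.sin(np.radians(a)),0,-.034*(1-np.cos(np.radians(a)))]))-[u-25,v-25])*7.8)
cv2.imwrite(sys.argv[1],np.hstack(I))
E
python3 look.py pics/d1.png
```

```text
9.53 [ 0.5047 -0.2162  0.3303] [ 3.1405 -0.0012 -0.2289] F [ 0.0032 -0.1406 -0.3172]
turn [ 0.0647 -0.0664  0.4657]
shift [  56.2061 -140.2302   74.2047]
scene 0 [192.4344 191.1604]
scene 22.5 [216.1755 228.5059]
scene 45 [237.6238 269.1484]
top 0 [195.8981 192.4685]
top 22.5 [204.0271 158.149 ]
top 45 [209.3298 131.2334]
```

View pics/d1.png

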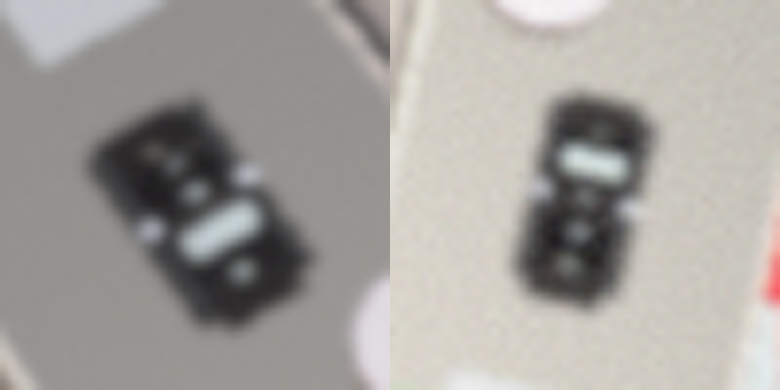

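The bar (scene crop at 221,232; top crop at 593,162) now lies one click, 22.5°, behind the marks, so I'll repeat the stroke.

>>> arm_command(
  commands="28 -50 0 0 0 0 0; 28 -50 10 0 0 0 0; 0 -40 30 0 0 0.5 0; 0 0 28 0 0 0 0; 0 0 0 0 0 0 0",
)

```text
time: 10.25
tool_pos: [0.5952, -0.0787, 0.2586]
ee_rot: [-3.14, 0.002, -0.226]
wrist_force: [1.5, 0.5, 0.0]
width: 0.0005
```

Run:
```python
from h import *
d=np.array([.5835,-.0906,.244]);C=Ro.from_euler("z",-.237)
st(d+C.apply([.008,0,.000]))
```

```text
10.25 [ 0.5952 -0.0787  0.2586] [-3.1397  0.0016 -0.2263] F [1.5332 0.4898 0.0244]
turn [-0.1054  0.0949  0.6137]
shift [-0.7296 14.3116 14.5517]
```

>>> arm_command(
  commands="-1 14 4 0 0 0.6 0; 0 0 4 0 0 0 0; 0 0 2 0 0 0 0; 0 0 0 0 0 0 0",
)

```text
time: 10.75
tool_pos: [0.5918, -0.0937, 0.2523]
ee_rot: [-3.14, -0.005, -0.239]
wrist_force: [-0.7, 0.1, -0.4]
width: 0.0003
```

Run:
```python
from h import *
d=np.array([.5835,-.0906,.244]);C=Ro.from_euler("z",-.237)
st(d+C.apply([.008,0,.000]))
```

```text
10.75 [ 0.5918 -0.0937  0.2523] [-3.1398 -0.0046 -0.2385] F [-0.7294  0.0769 -0.3508]
turn [-0.103  -0.2652 -0.0858]
shift [-0.8774 -1.0814  8.2591]
```

>>> arm_command(
  commands="-0.5 -1 3 0 -0.2 0 0; 0 0 3 0 0 0 0; 0 0 2.5 0 0 0 0; 0 0 2 0 0 0 0; 0 0 1.5 0 0 0 0",
)

```text
time: 11.38
tool_pos: [0.5928, -0.0931, 0.2434]
ee_rot: [-3.14, -0.008, -0.239]
wrist_force: [-0.2, -0.4, 4.8]
width: 0.0004
```

>>> arm_command(
  commands="-3 0 2.3 0 -0.3 0 0; -4 0 2.4 0 -0.3 0 0; -5 0 2.5 0 -0.3 0 0; -5 0 2.5 0 -0.3 0 0",
)

```text
time: 11.88
tool_pos: [0.5819, -0.0907, 0.2441]
ee_rot: [-3.141, -0.012, -0.239]
wrist_force: [-0.2, 0.7, 6.2]
width: 0.001
```

Run:
```python
from h import *
st([.5835,-.0906,.244])
```

```text
11.88 [ 0.5819 -0.0907  0.2441] [-3.1407 -0.0119 -0.2389] F [-0.1864  0.7117  6.1556]
turn [-0.0519 -0.6801 -0.1081]
shift [ 1.5647 -0.451   0.1451]
```

>>> arm_command(
  commands="-3.5 0 2.5 0 -0.5 0 0; -1 0 -6 0 0 0 0; 0 0 -40 0 0 0 0; -20 55 -30 0 0 0 0; -20 55 -10 0 0 0 0; 0 30 0 0 0 0 0; 0 0 0 0 0 0 0",
)

```text
time: 12.75
tool_pos: [0.5046, -0.2167, 0.3289]
ee_rot: [-3.142, -0.002, -0.236]
wrist_force: [-0.3, 0.3, 0.0]
width: 0.0008
```

```bash
python3 look.py pics/d2.png
```

```text
12.75 [ 0.5046 -0.2167  0.3289] [-3.1415 -0.0022 -0.2357] F [-0.2853  0.3323  0.02  ]
turn [-0.0036 -0.1268  0.0757]
shift [  55.0764 -141.0129   73.0706]
scene 0 [192.4344 191.1604]
scene 22.5 [216.1755 228.5059]
scene 45 [237.6238 269.1484]
top 0 [195.8981 192.4685]
top 22.5 [204.0271 158.149 ]
top 45 [209.3298 131.2334]
```

View pics/d2.png

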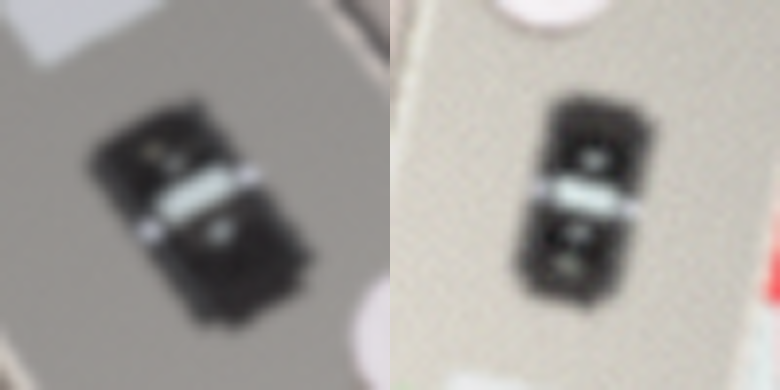

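The bar (195,193 in the scene crop; 586,195 in the top crop) stands in line with both index marks. Last check: the lid and the bystanders.

Run:
```python
from h import *
S={n:snapshot(n) for n in("scene","top")}
for n,s in S.items():
    a=cv2.imread(f"pics/{n}0.png")
    for q in "tape_roll_mid vial_mid calculator_mid shears_mid syringe_mid basin_mid pump_bottle_mid lid_front".split():
        t=models.tip_of(q,s); print(n,q,[(np.round(np.array(k["centre"])*[560,420],1),round(k["conf"],2)) for k in t[:1]])
cv2.imwrite("pics/end.png",np.vstack([cv2.resize(S["top"]["img"][150:290,100:380],(580,290)),cv2.resize(S["scene"]["img"][90:230,180:460],(580,290))]))
# shut-lid prediction from dial: front edge line level with crown
T=S["top"]
```

```text
scene tape_roll_mid [(array([244.3, 219.8]), 0.22)]
scene vial_mid [(array([207.7, 196.1]), 0.54)]
scene calculator_mid [(array([116.1, 313.6]), 0.74)]
scene shears_mid [(array([174.7, 387. ]), 0.93)]
scene syringe_mid [(array([177.5, 384.1]), 0.64)]
scene basin_mid [(array([327. , 125.5]), 0.82)]
scene pump_bottle_mid [(array([379.2, 140.7]), 0.6)]
scene lid_front [(array([300.9, 147.4]), 0.98)]
top tape_roll_mid [(array([313.7, 173.6]), 0.64)]
top vial_mid [(array([324.6, 243.4]), 0.6)]
top calculator_mid [(array([413.3, 263.4]), 0.8)]
top shears_mid [(array([408.4, 189.9]), 0.56)]
top syringe_mid [(array([230.3, 252.4]), 0.53)]
top basin_mid [(array([149.8, 258. ]), 0.88)]
top pump_bottle_mid [(array([140.2, 203.2]), 0.67)]
top lid_front [(array([225. , 223.1]), 0.9)]
```

View pics/end.png

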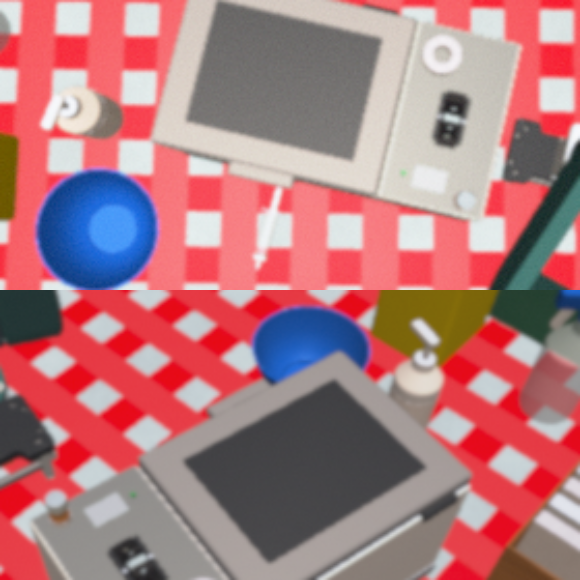

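```bash
python3 -c "
from h import *
st(); robot.close_job()"
```

```text
13.75 [ 0.5053 -0.2151  0.3294] [ 3.1415 -0.003  -0.2323] F [-0.0109  0.2693  0.2226]
turn [ 0.0073 -0.1744  0.2679]
the job is handed in; nothing more can be done
```

The lid is shut and the thermostat wheel sits in the white bar's click. I handed the job in at 13.75 s, with the arm clear of everything.

- **Lid:** I pushed it down with the closed fingertips until it met a hard stop, 31 N with the fingertip at 244 mm, which is its shut height. In the last pictures it looks flush with the chest.
- **Wheel:** I rolled it forward two clicks, one per stroke, pressing with about 6–7 N. In both camera views the bar lies in line with the two index marks.
- **Bystanders:** None shows visible movement in the last pictures. The networks' positions for the tape roll, vial and pump bottle agree with the first look to within a few pixels. The calculator, shears, syringe and basin have no starting readings, and the shears and most of the calculator fell outside my last crops. The arm never went low near any of these four.

Two readings disagreed. After the push, the triangulated lid point came out about 11 mm below its shut height. I put that down to network error and trusted the contact height and stop force instead. In the last scene picture the networks also reported the tape roll at the wheel (confidence 0.22) and the syringe at the shears. In the top view both sat where expected.

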